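# Lock the card tray's follower behind its spring catch

## Task

Lock the card boxes into the wooden tray: press the sprung steel plate down with a fingertip and, holding it down, push the aluminium follower along the tray over the plate's two lugs towards the card boxes, then let go so that the lugs spring up fully behind the follower. The follower is only pushed, never lifted or tipped, and the other things are left where they are.

Things in the scene. Friction and masses are not known exactly. Their poses are not given: they have to be found in the camera images.
- tray: Fixed dark wooden card tray, 188 mm wide (x), 370 mm long (y = -200 to +170 mm). Origin: table level, centre line, at the near edge of the catch lugs. +y points to the end filled with card boxes: the follower must go that way. Walls 46 mm high, inner faces at x = +-84 mm; inside them ledges (|x| = 66 to 84 mm, 34 mm high) carry the follower. Rear pocket behind y = -153 mm.
- cards (a point): Middle of the near face of the two columns of small upright card boxes, fixed at the +y end of the tray: tray y = 70 mm, 34 mm above the table (box tops 58 mm). The follower's front face stops against them.
- follower: Loose aluminium block (0.55 kg) on the ledges, U-shaped from above: crossbar 164 (x) x 50 (y) x 30 mm high; low runners (14 x 14 mm) reach back to 77 mm behind its centre, 136 mm clear between them. Origin: underside centre of the crossbar; axes as the tray's. Starts 9 to 45 mm short of the lugs; home with its origin 36 to 45 mm along tray y (45: against the card boxes). Side play 2 mm: push near the middle.
- follower_back (a point): Centre of the flat upright back face of the follower's crossbar (15 mm above its underside, 25 mm behind its origin): the face to push. Home when past the lugs (tray y above 10 mm).
- plate_mid (a point): Centre of the top face of the sprung steel press plate, on the tray's centre line between the ledges: 100 mm wide, tray y = -150 to +22 mm (this point -64 mm). When up, its top is 31 mm above the table, 3 mm under the follower, which passes over it. It stays level wherever it is pressed, and a fingertip can slide along it while it is down. Moves with the plate.
- lugs (a point): Midway between the tops of the two square catch lugs that stand 12 mm up from the plate and move with it: each 12 mm wide (x) at tray x = -38 and +38 mm, tray y = 0 to 10 mm; the lane between them is 64 mm wide. Plate up: the lugs block the follower's crossbar. Plate down: they sink below it.
- plate (a joint): How far the press plate is pushed down: 0 up, 0.013 m at its stop. The follower can pass from about 0.010 m on. The spring takes about 1.4 N to start and 4.4 N at the stop, and returns the plate when let go.
- pawn: Bystander: small turned wooden pawn, 38 mm high, 20 mm foot, standing in the tray's rear pocket (floor 10 mm above the table). Origin under its foot.
- die: Bystander: white die, 18 mm cube, in the tray's rear pocket. Origin under its centre.
- remote: Bystander: black remote control, 45 x 165 x 20 mm, lying on the table beside the tray. Origin under its centre.
- mug: Bystander: white ceramic mug, 80 mm across, 85 mm high. Origin under its centre.
- coasters: Bystander: round stack of cork coasters, 96 mm across, 28 mm high. Origin under its centre.
- candle: Bystander: closed amber candle jar, 72 mm across, 75 mm high. Origin under its centre.
- case: Bystander: blue spectacle case, 62 x 150 x 38 mm. Origin under its centre.
Things that resemble listed ones, but are neither listed nor needed, are in the scene too. There is more than one size of the follower; the one meant has the size given above.

How it is judged:
On the way, in this order (a step that is already met when the one before it is completed fails the run):
1. a finger holds the plate down while the follower's crossbar is sliding over the lugs (y of follower in the frame of tray between -0.02 and 0.03 m and value of joint plate above 0.009 m and contact force between the fingers and plate above 0.4 N), for 0.1 s.
2. the follower is past the lugs and they have sprung up behind it (y of follower in the frame of tray between 0.0345 and 0.05 m and z of follower in the frame of tray between 0.03 and 0.038 m and angle between follower's own z axis and vertical below 0.06 rad and value of joint plate below 0.003 m), for 0.2 s.
At the end, for the whole second after the job is handed in: The follower lies level on the ledges (within 4 mm of its height, 0.06 rad), its origin 34.5 to 50 mm past the near edge of the lugs along the tray, at rest; the press plate is up again (less than 3 mm down), so that its lugs stand behind the follower (all of step 2 and linear speed of follower below 0.02 m/s); the robot touches nothing.
It fails at once if the follower is lifted (more than 10 mm) or tipped (z of follower in the frame of tray above 0.044 m or angle between follower's own z axis and vertical above 0.3 rad).
It fails at once if a bystander is moved by more than 20 mm or lifted (distance of any of pawn, die, remote, mug, coasters, candle, case from where it was at the start of the episode above 0.02 m).
It also fails if it takes over 38 s, if anything falls off the work surface, if the arm or the gripper's body presses on something with over 40 N, if the wrist force passes 120 N, or if a joint passes its speed limit or range.

## Robot

A 6-joint arm with a two-finger parallel gripper is mounted at the origin on the work surface. World frame = base frame: x ahead of the robot, y to its left, z up, the work surface at z = 0. Lengths are in m, angles in rad, forces in N, time in s.
With the tool pointing down it reaches from about 0.425 to 0.95 m from the base axis. Payload 14.7 kg.
Tool frame: the origin (TCP) lies at the very end of the fingers, on their centre line; the grasp point (between the pads) lies 19 mm behind it (bot.tcp_to_grasp is the distance from the TCP to the grasp point, in m); z points along the fingers, x is the direction in which the jaws open and shut, and the axes are right-handed (so a half turn about z gives the same grasp; the last joint's range is limited). The gripper opens to 85 mm and grips with 20 to 120 N. Pads are 22 mm wide; open, the fingers measure 114 mm over their backs; the gripper's body (76 mm by 85 mm) begins 54 mm behind the grasp point. The pads swing forward as they close: fully open they stand 13 mm farther back than shut.
Start: joints at [1.28, 0.48, 1.596, -0, 1.065, -0.047], TCP at [0.157, 0.631, 0.231] pointing down, gripper open.
Joint ranges: [-2.75, 2.75], [-0.82, 2.05], [0.23, 2.67], [-1.56, 4.7], [0.09, 2.69], [-2.92, 2.92]. Speed limits (rad/s): [1.89, 1.89, 2.39, 3.01, 3.01, 3.01].

## Interface

Orientations are given as a rotation vector (axis times angle).
In Python, from rig import telemetry, cams, workorder, bot gives the robot as it stands.
- The arm moves only by the tool send_rows, never from a script. Its argument "series" is a list of rows, each a list of 4 numbers: the shift along the tool's x, y, z in m, then the turn about the tool's z in rad. A call has 1 to 12 rows; each row is the pose to reach, as a shift and turn from the pose commanded when the call began, along the tool's axes at that moment; what a row does not reach only later rows make up. A row lasts 1/10 s, in which the tool goes at most 50 mm and 8.59 degrees, less where a joint would pass 70% of its speed; a pose out of reach is approached as far as the arm can. A call with a gripper value outside its range is refused whole. "grip" is the finger opening in m, from 0 to 0.0854, set as the call begins (left out, the last holds). The fingers move at their own pace and stop on an object; "squeeze" is the grip in N (left out, the last holds). Time passes only in rows, so rows that repeat a pose let the fingers close. It gives the time, the measured TCP pose, the force and the opening at its end, in the units of the state.
- telemetry.get_obs(): the state, without advancing time (a new reading comes with each control period).
- cams.capture(name): name is "side" or "top"; returns a dict with "frame" (480x640x3 uint8, red, green, blue), "depth" (480x640 float32, m along the optical axis (not along the pixel's ray), 0 where there is no reading), "fov_y" (degrees; the focal length in pixels is half the picture's height over the tangent of half this angle, whatever the lens; pixels are square), "cx", "cy" (the principal point, pixels), "camera_from_world" (4x4, takes a point from world to camera coordinates). Camera axes: x right, y up, looking along -z (the intrinsics and any distortion apply to the point x, -y, -z); pixel columns grow to the right and rows downward; lengths in m; the calibration is good to about 2 mm. A picture is of the moment at which its call begins.
- workorder.job_done(): hands the job in, once; it reports no verdict.
The state is a dict: "time_s": time; "joints": joint angles; "joint_vel": joint speeds; "joint_efforts": joint torques, N m; "ee_pos": TCP position; "tcp_rot": TCP orientation; "wrist_force": force on the tool from outside, world axes, zero at the start; "torque": the same for the moment, N m; "width": finger opening in m.
Only numpy, scipy, OpenCV 4.12 (cv2) and the standard library are available. Lean on these libraries where they do the work, as an engineer would, in place of code of your own. Each camera call takes 0.05 s, during which the arm holds its last target.

## Working session

There is one attempt and no reset: what is moved stays moved. The work goes in short steps, Python scripts to look and compute and a tool call to move; the robot and the scene stay as the last step left them, time stands still between calls to the robot, and variables do not carry over. Pictures are saved under pics/ and viewed, and the job is handed in when it is done.

Besides the shell and the picture viewer there is one more tool, called after "Call:" by a JSON object that holds its "name" and its "arguments", one argument or row to a line. send_rows: Moves the arm, as the interface text tells. Its arguments: {"type":"object","properties":{"series":{"type":"array"},"grip":{"type":"number"},"squeeze":{"type":"number"}},"required":["series"]}

```bash
mkdir -p pics; ls; python3 - <<'E'
from rig import telemetry,cams,workorder,bot
import cv2,numpy as np
o=telemetry.get_obs()
print({k:np.round(v,3).tolist() for k,v in o.items()})
for n in ("top","side"):
    c=cams.capture(n); cv2.imwrite(f"pics/{n}0.png",c["frame"][:,:,::-1]); np.savez(f"{n}0.npz",**c)
    print(n,c["fov_y"],c["cx"],c["cy"],np.round(c["camera_from_world"],4).tolist(),[k for k in c])
E
```

```text
pics
{'time_s': 0.0, 'joints': [1.28, 0.481, 1.597, -0.0, 1.065, -0.047], 'joint_vel': [0.002, -0.0, -0.001, -0.001, -0.002, -0.0], 'joint_efforts': [0.001, -95.064, -43.018, 0.0, 0.012, 0.0], 'ee_pos': [0.157, 0.63, 0.231], 'tcp_rot': [2.475, 1.934, -0.002], 'wrist_force': [-0.642, 0.73, 0.029], 'torque': [-0.005, 0.005, -0.005], 'width': 0.085}
top 48.300200980498246 325.13170612252515 234.4441146083421 [[0.0078, -0.9998, -0.0203, 0.0129], [0.9934, 0.0055, 0.1145, -0.5632], [-0.1144, -0.0211, 0.9932, -1.178], [0.0, 0.0, 0.0, 1.0]] ['frame', 'depth', 'fov_y', 'cx', 'cy', 'camera_from_world']
side 46.085460826495215 319.51266962635174 242.08768297505438 [[0.9896, -0.1435, 0.0036, -0.5615], [0.0821, 0.5859, 0.8063, -0.0973], [-0.1178, -0.7976, 0.5916, -1.1029], [0.0, 0.0, 0.0, 1.0]] ['frame', 'depth', 'fov_y', 'cx', 'cy', 'camera_from_world']
```

View pics/top0.png

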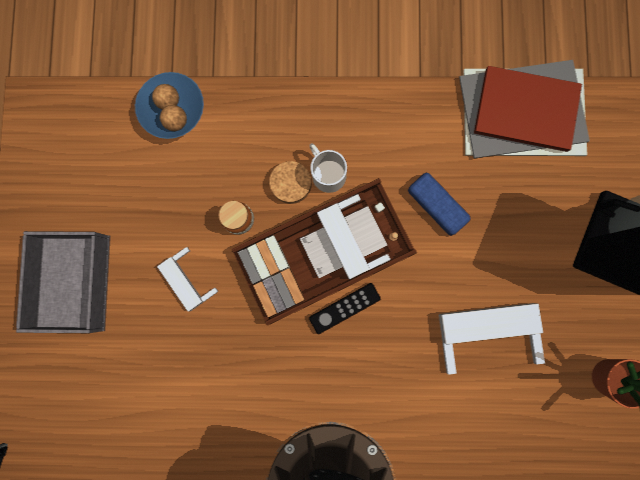

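View pics/side0.png

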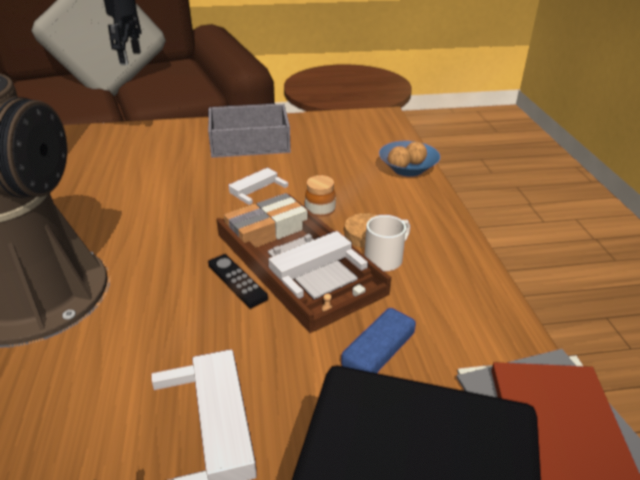

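```bash
cat > h.py <<'E'
import cv2,numpy as np
def load(f): return dict(np.load(f))
def K(c):
    f=240/np.tan(np.radians(float(c["fov_y"]))/2); return f,float(c["cx"]),float(c["cy"])
def pts(c):
    f,cx,cy=K(c); d=c["depth"]; v,u=np.mgrid[0:480,0:640]
    P=np.stack([(u-cx)/f*d,-(v-cy)/f*d,-d,np.ones_like(d)],-1)
    W=P@np.linalg.inv(c["camera_from_world"]).T; return W[...,:3]
def ray(c,u,v,z):
    f,cx,cy=K(c); M=np.linalg.inv(c["camera_from_world"])
    r=M[:3,:3]@np.array([(u-cx)/f,-(v-cy)/f,-1]); o=M[:3,3]; return o+r*(z-o[2])/r[2]
def proj(c,p):
    f,cx,cy=K(c); q=c["camera_from_world"]@np.append(p,1); return cx-f*q[0]/q[2], cy+f*q[1]/q[2]
E
python3 - <<'E'
from h import *
for n in("top","side"):
    c=load(n+"0.npz"); W=pts(c); z=W[...,2]
    for (u,v) in ([(100,200),(250,380),(400,150),(150,350),(400,400),(30,400),(540,180)] if n=="top" else [(130,200),(330,150),(200,330),(500,330),(100,450)]): print(n,u,v,W[v,u].round(4))
    print((c["depth"]==0).mean())
c=load("top0.npz")
im=c["frame"][160:340,215:435,::-1]; cv2.imwrite("pics/crop0.png",cv2.resize(im,None,fx=3.4,fy=3.3,interpolation=cv2.INTER_CUBIC))
W=pts(c);z=W[160:340,215:435,2]; 
cv2.imwrite("pics/z0.png",cv2.resize(cv2.applyColorMap(np.clip(z/0.09*255,0,255).astype(np.uint8),cv2.COLORMAP_JET),None,fx=3.4,fy=3.3,interpolation=cv2.INTER_NEAREST))
E
```

```text
top 100 200 [0.6454 0.5485 0.002 ]
top 250 380 [ 0.2347  0.1848 -0.0026]
top 400 150 [ 0.7672 -0.1573  0.0041]
top 150 350 [ 0.2991  0.4157 -0.0026]
top 400 400 [ 0.1959 -0.1526  0.0045]
top 30 400 [ 0.4247 -0.0089  1.2348]
top 540 180 [ 0.6975 -0.4829 -0.0007]
0.004000651041666667
side 130 200 [ 0.1458  0.3256 -0.0029]
side 330 150 [ 0.6733  0.5226 -0.0034]
side 200 330 [ 0.3268 -0.1498 -0.0014]
side 500 330 [ 0.8643 -0.2287  0.0015]
side 100 450 [ 0.1885 -0.3776 -0.0009]
0.0038899739583333334
```

View pics/crop0.png

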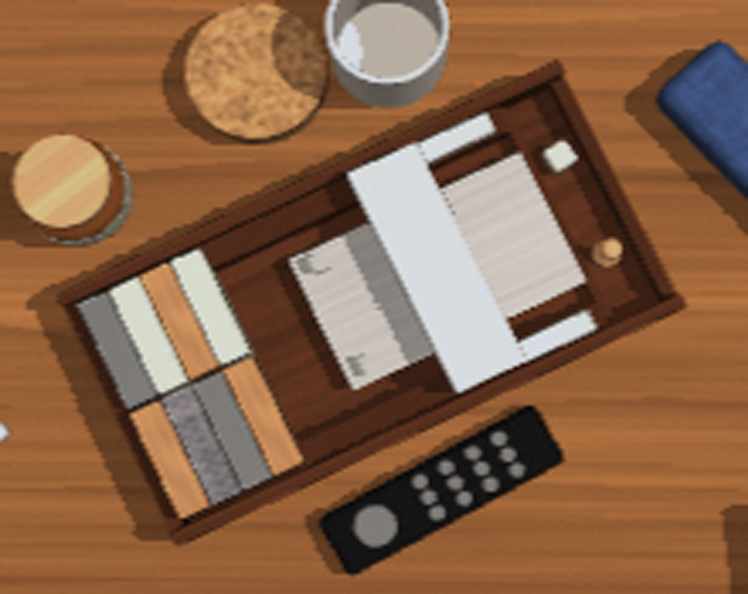

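View pics/z0.png

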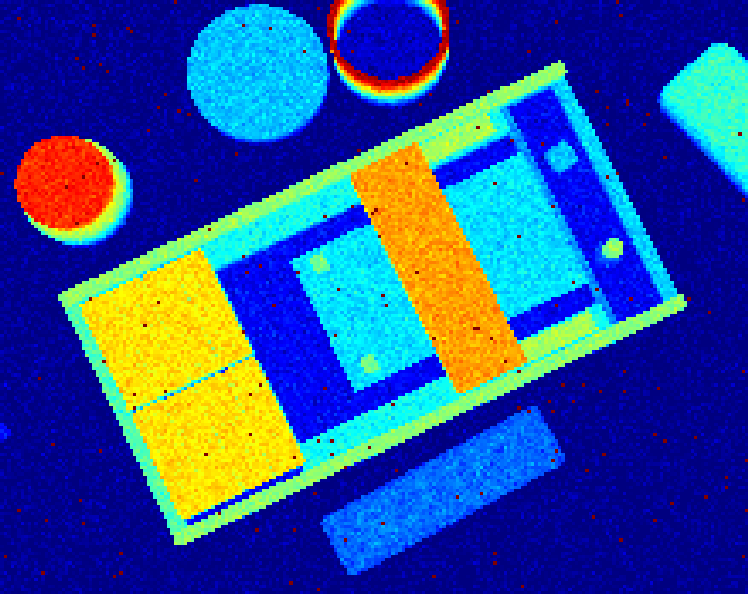

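```bash
cat >> h.py <<'E'
def rect(c,box,zlo,zhi,zplane):
    W=pts(c); z=cv2.medianBlur(W[...,2].astype(np.float32),3); m=np.zeros(z.shape,np.uint8)
    u0,v0,u1,v1=box; s=z[v0:v1,u0:u1]; m[v0:v1,u0:u1]=((s>zlo)&(s<zhi))
    m=cv2.morphologyEx(m,cv2.MORPH_OPEN,np.ones((3,3)))
    n,l,st,_=cv2.connectedComponentsWithStats(m); i=1+np.argmax(st[1:,4])
    v,u=np.nonzero(l==i); P=np.array([ray(c,a,b,zplane)[:2] for a,b in zip(u,v)])
    r=cv2.minAreaRect((P*1000).astype(np.float32)); return r,P,cv2.boxPoints(r)
E
python3 - <<'E'
from h import *
c=load("top0.npz")
for nm,zl,zh,zp in(("foll",.0605,.075,.064),("cards",.0535,.0605,.058),("tray",.02,.2,.046),):
    r,P,b=rect(c,(233,180,420,325),zl,zh,zp); print(nm,np.round(r[0],1),np.round(r[1],1),round(r[2],2),b.round(1).tolist(),P.mean(0).round(4))
# lugs
W=pts(c); z=W[...,2]
for b in((303,234,316,246),(317,264,331,277)):
    s=cv2.medianBlur(z.astype(np.float32),3)[b[1]:b[3],b[0]:b[2]]; v,u=np.nonzero(s>.037); print(len(u), ray(c,u.mean()+b[0],v.mean()+b[1],.043).round(4))
# raw heights
for n,(u,v) in dict(plate=(368,225),plate2=(320,240),foll=(342,240),cards=(260,255)).items(): print(n,np.median(z[v-4:v+5,u-4:u+5]))
E
```

```text
foll [546.2 -23.6] [163.8  50.1] 26.55 [[461.70001220703125, -37.79999923706055], [484.1000061035156, -82.5999984741211], [630.5999755859375, -9.399999618530273], [608.2000122070312, 35.400001525878906]] [ 0.5459 -0.024 ]
cards [468.7 134.9] [158.9  89.2] 25.75 [[377.79998779296875, 140.5], [416.5, 60.20000076293945], [559.5999755859375, 129.1999969482422], [520.9000244140625, 209.60000610351562]] [0.4676 0.1341]
tray [525.7  19. ] [188.8 368.9] 26.36 [[359.20001220703125, 142.3000030517578], [523.0, -188.1999969482422], [692.0999755859375, -104.4000015258789], [528.2999877929688, 226.1999969482422]] [0.5202 0.0305]
24 [0.5507 0.054  0.043 ]
20 [0.4829 0.0202 0.043 ]
plate 0.03136674604256706
plate2 0.03201009722710357
foll 0.0649501049929313
cards 0.059023429113428394
```

```bash
cat >> h.py <<'E'
from scipy.spatial.transform import Rotation as R
O=np.array([.519,.0324]); TY=np.array([-.444,.896]); TX=np.array([.896,.444])
def tray(p): d=np.array(p[:2])-O; return np.array([d@TX,d@TY])*1000
def toolshift(o,tx,ty,z):  # tray mm, z m
    t=np.append(O+TX*tx/1000+TY*ty/1000,z); return R.from_rotvec(o["tcp_rot"]).inv().apply(t-np.array(o["ee_pos"]))
def yaw(o): x=R.from_rotvec(o["tcp_rot"]).as_matrix()[:,0]; return np.degrees(np.arctan2(x[1],x[0]))
E
python3 - <<'E'
from h import *
from rig import telemetry
o=telemetry.get_obs(); print(toolshift(o,0,-115,.12),yaw(o),np.radians(yaw(o)-26.36), R.from_rotvec(o["tcp_rot"]).inv().apply(np.array([.44,.33,.231])-o["ee_pos"]))
c=load("top0.npz"); print(tray(ray(c,328,165,.085)))
E
```

```text
[-0.58047569  0.57028718  0.11135036] 76.03268536288778 0.8669519078895861 [-2.23193652e-01  3.47367785e-01 -2.96365825e-05]
[ 161.89963739 -104.76398551]
```

Call:
{"name": "send_rows", "arguments": {
  "series": [
    [-0.025,0.039,0,0.1],
    [-0.05,0.077,0,0.2],
    [-0.075,0.116,0,0.3],
    [-0.1,0.155,0,0.4],
    [-0.125,0.194,0,0.5],
    [-0.15,0.232,0,0.6],
    [-0.175,0.271,0,0.7],
    [-0.2,0.31,0,0.8],
    [-0.223,0.347,0,0.867],
    [-0.26,0.37,0,0.867],
    [-0.295,0.395,0,0.867],
    [-0.33,0.415,0,0.867]
  ],
  "grip": 0
}}

```text
time_s: 1.3
ee_pos: [0.4805, 0.2086, 0.2311]
tcp_rot: [3.059, 0.716, -0.0]
wrist_force: [0.9, 0.7, -0.3]
width: -0.0002
```

```bash
python3 - <<'E'
from h import *
from rig import telemetry
o=telemetry.get_obs(); print(toolshift(o,0,-115,.12),yaw(o),o["time_s"],o["width"],o["ee_pos"])
E
```

```text
[-0.04363223  0.2899241   0.11110124] 26.34412019118978 1.3 -0.0001576367918632236 [0.48052188 0.20855281 0.23107448]
```

Call:
{"name": "send_rows", "arguments": {
  "series": [
    [-0.007,0.048,0,0],
    [-0.014,0.096,0,0],
    [-0.021,0.144,0,0],
    [-0.028,0.192,0,0],
    [-0.036,0.24,0,0],
    [-0.0436,0.29,0,0],
    [-0.0436,0.29,0.045,0],
    [-0.0436,0.29,0.09,0],
    [-0.0436,0.29,0.111,0],
    [-0.0436,0.29,0.125,0],
    [-0.0436,0.29,0.125,0]
  ]
}}

```text
time_s: 2.4
ee_pos: [0.5687, -0.0686, 0.1048]
tcp_rot: [-3.058, -0.716, 0.004]
wrist_force: [-0.4, -0.4, 0.1]
width: -0.0003
```

```bash
python3 - <<'E'
from h import *
from rig import telemetry,cams
o=telemetry.get_obs(); print(tray(o["ee_pos"]),toolshift(o,0,-115,.033),yaw(o),o["time_s"],o["ee_pos"],o["wrist_force"])
for n in("top","side"):
    c=cams.capture(n); np.savez(n+"1.npz",**c); u,v=map(int,proj(c,o["ee_pos"])); print(n,u,v)
    b=c["frame"][max(0,v-110):v+70,max(0,u-120):u+120,::-1]; cv2.imwrite(f"pics/{n}1.png",cv2.resize(b,None,fx=3,fy=3,interpolation=cv2.INTER_CUBIC))
E
```

```text
[  -0.3471624  -112.58823236] [0.00050988 0.0025232  0.07177262] 26.36433502695209 2.4 [ 0.5686805  -0.06863805  0.10477761] [-0.35391869 -0.35439194  0.05597782]
top 364 228
side 325 245
```

View pics/side1.png

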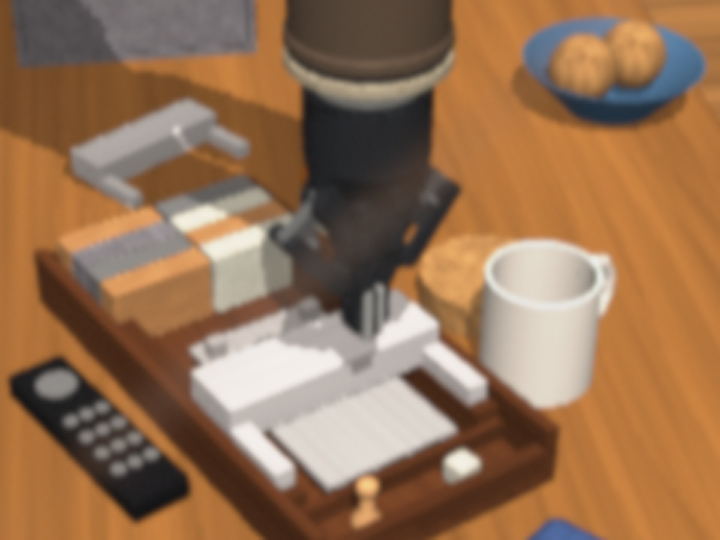

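View pics/top1.png

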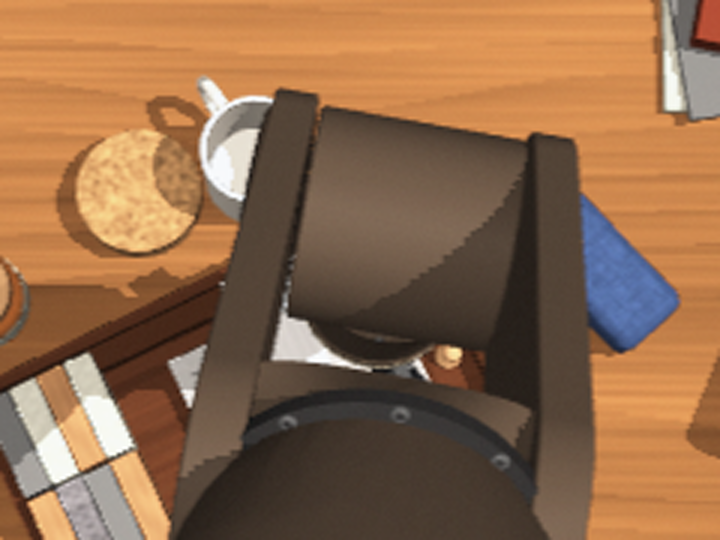

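Call:
{"name": "send_rows", "arguments": {
  "series": [
    [0.0003,0.0025,0.03,0],
    [0.0003,0.0025,0.06,0],
    [0.0003,0.0025,0.067,0],
    [0.0003,0.0025,0.067,0],
    [0.0003,0.0025,0.067,0]
  ]
}}

```text
time_s: 3.0
ee_pos: [0.572, -0.071, 0.0409]
tcp_rot: [3.058, 0.716, 0.003]
wrist_force: [0.9, 0.2, 0.3]
width: -0.0003
```

Call:
{"name": "send_rows", "arguments": {
  "series": [
    [0,0,0.003,0],
    [0,0,0.005,0],
    [0,0,0.006,0],
    [0,0,0.006,0],
    [0,0,0.006,0]
  ]
}}

```text
time_s: 3.5
ee_pos: [0.571, -0.071, 0.0334]
tcp_rot: [3.059, 0.716, 0.0]
wrist_force: [0.3, -0.4, -1.1]
width: 0.0002
```

```bash
python3 - <<'E'
from h import *
from rig import telemetry
o=telemetry.get_obs(); print(tray(o["ee_pos"]),toolshift(o,0,-115,.019),yaw(o),o["time_s"],o["ee_pos"],o["wrist_force"])
E
```

```text
[   0.72851619 -115.72566033] [-0.00072908 -0.00073155  0.01438101] 26.354742464367344 3.5 [ 0.57103744 -0.07097169  0.03338106] [ 0.25046608 -0.40669368 -1.05945689]
```

Call:
{"name": "send_rows", "arguments": {
  "series": [
    [0,0,0.003,0],
    [0,0,0.006,0],
    [0,0,0.009,0],
    [0,0,0.009,0],
    [0,0,0.009,0]
  ]
}}

```text
time_s: 4.0
ee_pos: [0.571, -0.071, 0.0242]
tcp_rot: [-3.059, -0.716, 0.0]
wrist_force: [0.5, -0.3, 2.1]
width: 0.0001
```

Call:
{"name": "send_rows", "arguments": {
  "series": [
    [0,0,0.002,0],
    [0,0,0.003,0],
    [0,0,0.004,0],
    [0,0,0.004,0],
    [0,0,0.004,0]
  ]
}}

```text
time_s: 4.5
ee_pos: [0.571, -0.0709, 0.0203]
tcp_rot: [3.059, 0.716, 0.0]
wrist_force: [0.5, 0.3, 1.9]
width: -0.0003
```

Call:
{"name": "send_rows", "arguments": {
  "series": [
    [0,0,0.001,0],
    [0,0,0.001,0],
    [0,0,0.001,0],
    [0,0,0.001,0]
  ]
}}

```text
time_s: 4.9
ee_pos: [0.571, -0.071, 0.0193]
tcp_rot: [3.059, 0.716, 0.0]
wrist_force: [0.5, -0.0, 2.3]
width: 0.0001
```

Call:
{"name": "send_rows", "arguments": {
  "series": [
    [0,0,0.001,0],
    [0,0,0.001,0],
    [0,0,0.001,0]
  ]
}}

```text
time_s: 5.2
ee_pos: [0.571, -0.071, 0.0183]
tcp_rot: [3.059, 0.716, -0.0]
wrist_force: [0.2, -1.5, 3.0]
width: -0.0001
```

```bash
python3 - <<'E'
from h import *
from rig import telemetry,cams
F=[]
for i in range(3):
    c=cams.capture("side"); o=telemetry.get_obs(); F.append(o["wrist_force"])
print(np.round(F,2),o["ee_pos"],o["time_s"])
c0=load("side0.npz"); W0=pts(c0);W=pts(c)
P=tray
cv2.imwrite("pics/side2.png",cv2.resize(c["frame"][180:360,210:450,::-1],None,fx=3,fy=3,interpolation=cv2.INTER_CUBIC))
for nm,A in(("before",W0),("now",W)):
    d=A[...,:2]-O; tx=d@TX*1000; ty=d@TY*1000
    for s in(-1,1):
      m=(s*tx>22)&(s*tx<45)&(ty>-145)&(ty<-95)&(A[...,2]<.06); print(nm,s,m.sum(),np.median(A[...,2][m]))
    m=(abs(tx)<45)&(ty<-145)&(A[...,2]<.06)&(ty>-160)
c1=cams.capture("top");A=pts(c1);d=A[...,:2]-O; tx=d@TX*1000; ty=d@TY*1000
m=(abs(tx)<45)&(ty>-30)&(ty<-5)&(A[...,2]<.06);print("top front",m.sum(),np.median(A[...,2][m]))
E
```

```text
[[ 0.   -0.27  4.06]
 [ 0.56 -0.63  3.38]
 [ 1.08 -0.7   3.76]] [ 0.57103347 -0.07097037  0.01832537] 5.35
before -1 238 0.03001430877870248
before 1 204 0.030197048718734854
now -1 201 0.01757785974930104
now 1 169 0.017508657424041063
top front 18 0.018495219115224337
```

View pics/side2.png

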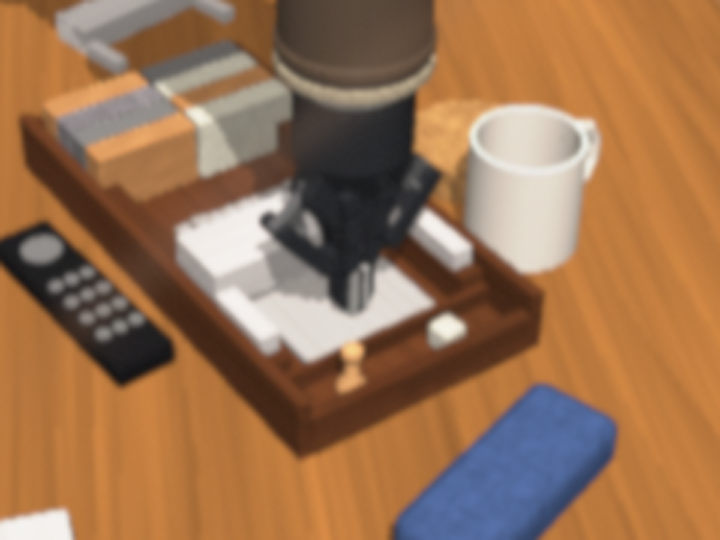

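Call:
{"name": "send_rows", "arguments": {
  "series": [
    [0,-0.005,0,0],
    [0,-0.01,0,0],
    [0,-0.015,0,0],
    [0,-0.019,0,0],
    [0,-0.023,0,0],
    [0,-0.028,0,0],
    [0,-0.033,0,0],
    [0,-0.038,0,0],
    [0,-0.043,0,0],
    [0,-0.048,0,0],
    [0,-0.048,0,0],
    [0,-0.048,0,0]
  ]
}}

```text
time_s: 6.6
ee_pos: [0.5493, -0.0275, 0.0183]
tcp_rot: [-3.058, -0.717, 0.001]
wrist_force: [0.1, 2.1, 2.9]
width: -0.0001
```

```bash
cat > chk.py <<'E'
from h import *
from rig import telemetry,cams
import sys
c=cams.capture("side"); o=telemetry.get_obs()
print(np.round(o["wrist_force"],2),o["ee_pos"],o["time_s"],tray(o["ee_pos"]),yaw(o))
A=pts(c); d=A[...,:2]-O; tx=d@TX*1000; ty=d@TY*1000; z=A[...,2]
for s in(-1,1):
    m=(s*tx>22)&(s*tx<45)&(ty>-145)&(ty<-60)&(z<.045); print("plate",s,m.sum(),np.median(z[m]))
for s in(-1,1):
    m=(s*tx>55)&(s*tx<75)&(z>.0585)&(z<.07)&(ty<90)&(ty>-120); print("foll top",s,m.sum(),np.percentile(ty[m],[2,50,98]) if m.any() else 0)
    m=(s*tx>25)&(s*tx<55)&(z>.04)&(z<.058)&(ty<90)&(ty>-120)
    print(" back",m.sum(),np.percentile(ty[m],[10,50,90]) if m.any() else 0)
cv2.imwrite(f"pics/{sys.argv[1]}.png",cv2.resize(c["frame"][180:360,210:450,::-1],None,fx=3,fy=3,interpolation=cv2.INTER_CUBIC))
E
python3 chk.py side3
```

```text
[-0.92  2.07  3.11] [ 0.54934588 -0.02765438  0.01823973] 6.65 [  0.5257656  -67.28230165] 26.362356791514976
plate -1 328 0.0176583857579371
plate 1 307 0.01749832791550965
foll top -1 177 [-54.92177409 -31.96075222  77.71767135]
 back 232 [-54.68803575  69.66985055  81.11353938]
foll top 1 9 [-56.06770769 -54.16415224 -50.96391938]
 back 92 [68.14140993 72.09142675 86.10717857]
```

View pics/side3.png

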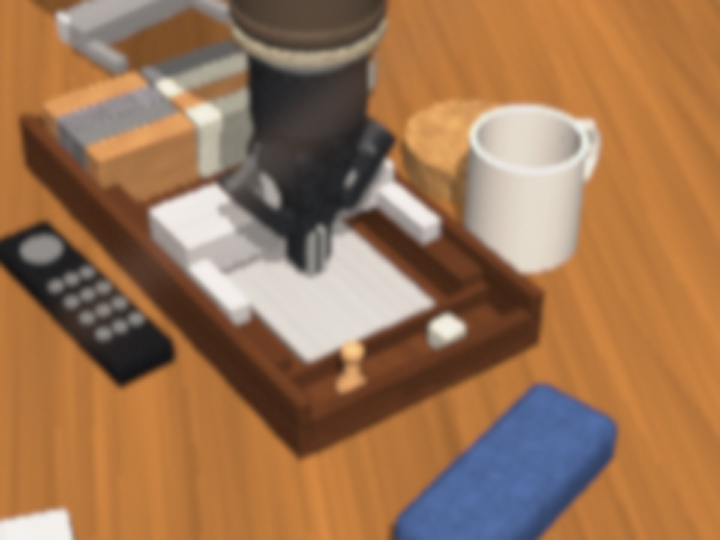

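Call:
{"name": "send_rows", "arguments": {
  "series": [
    [0,-0.005,0,0],
    [0,-0.01,0,0],
    [0,-0.015,0,0],
    [0,-0.02,0,0],
    [0,-0.025,0,0],
    [0,-0.03,0,0],
    [0,-0.035,0,0],
    [0,-0.04,0,0],
    [0,-0.045,0,0],
    [0,-0.05,0,0],
    [0,-0.055,0,0],
    [0,-0.055,0,0]
  ]
}}

```text
time_s: 7.85
ee_pos: [0.5247, 0.0221, 0.0183]
tcp_rot: [-3.058, -0.717, 0.001]
wrist_force: [0.7, 3.1, 3.5]
width: -0.0003
```

Call:
{"name": "send_rows", "arguments": {
  "series": [
    [0,-0.004,0,0],
    [0,-0.008,0,0],
    [0,-0.011,0,0],
    [0,-0.014,0,0],
    [0,-0.016,0,0],
    [0,-0.016,0,0],
    [0,-0.016,0,0]
  ]
}}

```text
time_s: 8.55
ee_pos: [0.518, 0.0359, 0.0183]
tcp_rot: [-3.059, -0.716, 0.0]
wrist_force: [1.2, 2.2, 4.0]
width: -0.0002
```

```bash
python3 chk.py side4
```

```text
[-0.13  2.52  2.7 ] [0.51797267 0.03586449 0.01827339] 8.6 [0.61774822 3.56031447] 26.349910921918504
plate -1 332 0.017778000552571283
plate 1 314 0.017414989152380156
foll top -1 161 [14.416412   39.74335668 74.96390987]
 back 134 [14.84006077 17.50606566 84.93487197]
foll top 1 16 [13.97518784 17.2118242  22.75936001]
 back 16 [13.54804192 15.22463933 17.44802437]
```

View pics/side4.png

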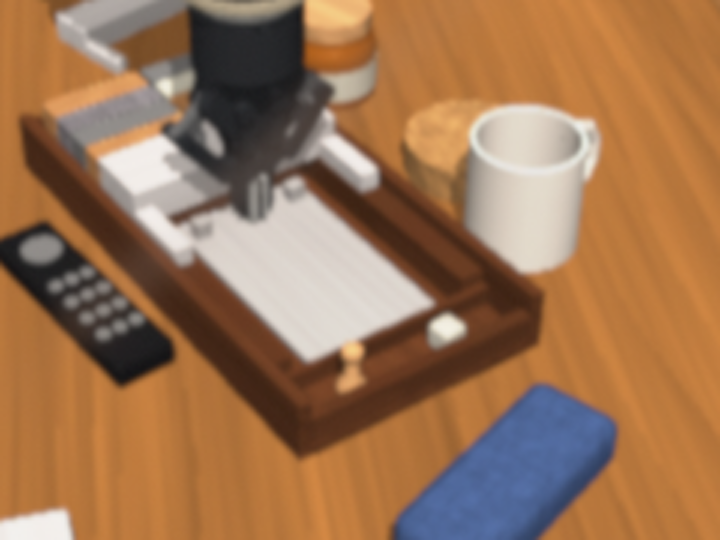

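Call:
{"name": "send_rows", "arguments": {
  "series": [
    [0,-0.001,0,0],
    [0,-0.0015,0,0],
    [0,-0.0015,0,0],
    [0,0.002,0,0],
    [0,0.004,0,0],
    [0,0.004,0,0],
    [0,0.004,0,0],
    [0,0.004,-0.01,0],
    [0,0.004,-0.02,0],
    [0,0.004,-0.035,0],
    [0,0.004,-0.055,0],
    [0,0.004,-0.055,0]
  ]
}}

```text
time_s: 9.8
ee_pos: [0.5215, 0.0322, 0.0761]
tcp_rot: [3.058, 0.716, 0.006]
wrist_force: [0.5, 0.2, -0.3]
width: 0.0004
```

```bash
python3 chk.py side5
```

```text
[-0.61  0.1   0.23] [0.52097762 0.03215723 0.07499796] 9.85 [ 1.66415648 -1.09558686] 26.358471784049062
plate -1 393 0.029956212177289054
plate 1 314 0.0301922215918094
foll top -1 157 [16.60576059 37.61547068 74.12693425]
 back 164 [ 6.34183976 17.79520392 84.3246546 ]
foll top 1 117 [16.01201817 35.23158685 59.38307082]
 back 101 [ 2.8564074  16.99614512 19.15505829]
```

View pics/side5.png

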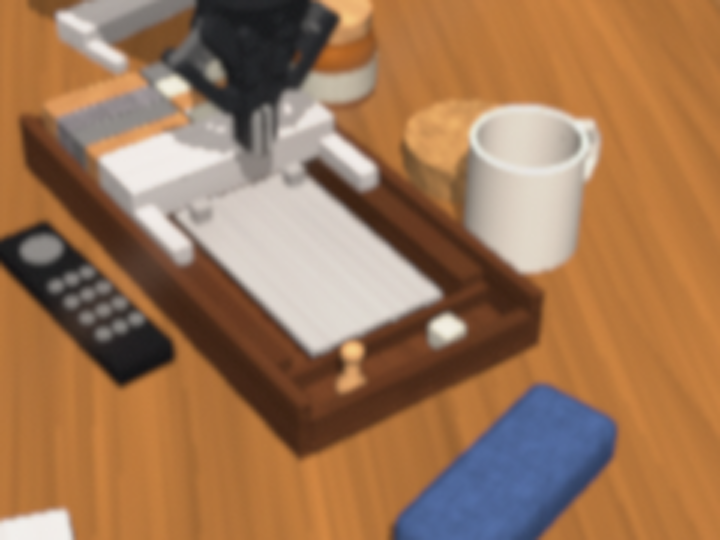

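Call:
{"name": "send_rows", "arguments": {
  "series": [
    [0,0,-0.03,0],
    [0,0.03,-0.06,0],
    [0,0.07,-0.09,0],
    [0,0.11,-0.11,0],
    [0,0.15,-0.12,0],
    [0,0.19,-0.12,0],
    [0,0.19,-0.12,0],
    [0,0.19,-0.12,0]
  ]
}}

```text
time_s: 10.65
ee_pos: [0.6039, -0.1388, 0.1926]
tcp_rot: [-3.059, -0.714, 0.001]
wrist_force: [-0.3, 1.0, -0.4]
width: -0.0001
```

```bash
python3 chk.py side6; python3 - <<'E'
from h import *
from rig import cams
c=cams.capture("top"); cv2.imwrite("pics/top6.png",c["frame"][:,:,::-1])
A=pts(c); d=A[...,:2]-O; tx=d@TX*1000; ty=d@TY*1000; z=A[...,2]
m=(abs(tx)<80)&(ty<66)&(ty>-50)&(z>.0605)&(z<.07); print("foll",m.sum(),np.percentile(ty[m],[2,50,98]),np.median(z[m]))
E
```

```text
[-0.38 -0.43 -0.35] [ 0.60358089 -0.13791841  0.19260347] 10.7 [ 1.63099167e-01 -1.90159212e+02] 26.32079066441305
plate -1 384 0.030047766135841314
plate 1 324 0.030153767211348492
foll top -1 155 [15.91657534 39.94291744 80.38955917]
 back 149 [ 4.31829164 17.89811561 83.76978156]
foll top 1 131 [16.30138255 39.5756198  75.12390405]
 back 142 [ 5.21173647 17.98898778 85.58431204]
foll 1540 [18.80152267 41.92757479 64.84271564] 0.06487191698770756
```

View pics/top6.png

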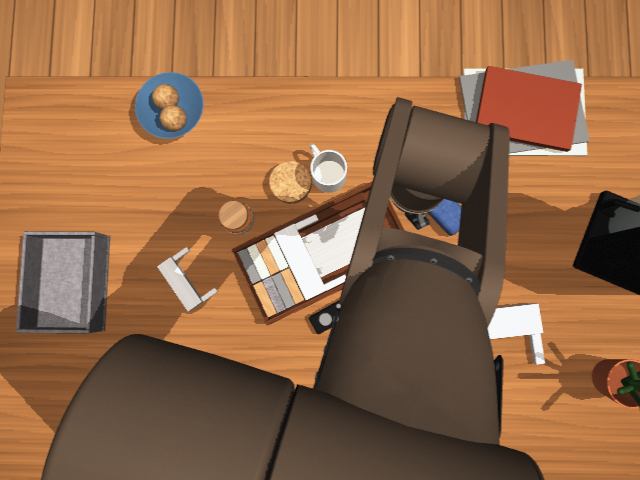

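View pics/side6.png

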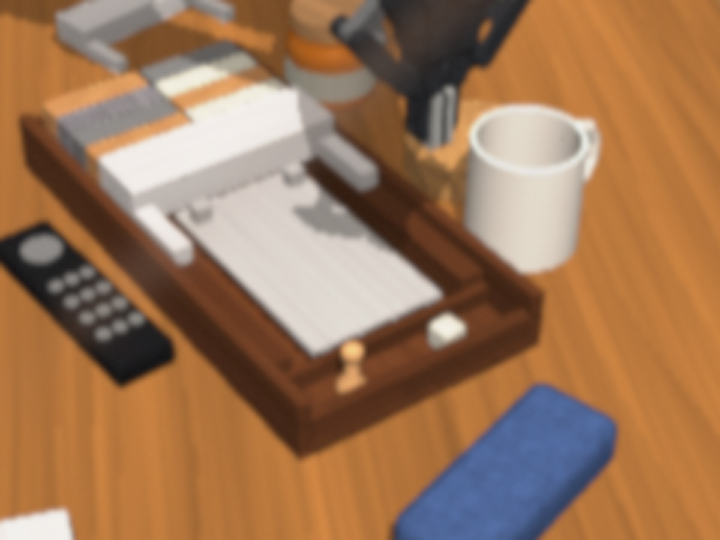

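The follower sits by the cards at top-view pixel (300,262), with its origin at about tray y = 42 mm. The lugs are up behind it, at side-crop pixels (202,212) and (295,175). The bystanders in view haven't moved, and the arm is clear.

```bash
python3 -c "
from rig import workorder; print(workorder.job_done())"
```

```text
the job is handed in; nothing more can be done
None
```

The follower is locked in behind the lugs, and I handed the job in at about 10.8 s of the 38 s allowed; no verdict was reported. I pressed the plate down about 12.5 mm with the closed fingertips. Holding it down, I slid the follower about 104 mm along the tray, then backed off a few millimetres and lifted clear.

**Last checks before handing in:**
- **Follower:** its origin is at about tray y = 42 mm (35 to 50 needed). Its top is at 65 mm, the same as at the start, so it still lies flat on the ledges.
- **Plate and lugs:** the plate is back at its starting height (30.0 to 30.2 mm in the side view, as before), with both lugs standing behind the follower.
- **Robot:** the fingers were clear of everything at 0.19 m, with wrist force at noise level.
- **Bystanders:** I checked these only by eye. None had visibly moved, although the arm hid part of the remote and the spectacle case in the last top view.

**Disagreement:** the two views put the follower's back face at 16 to 19 mm, a 1 to 2 mm spread that is within the calibration. While pressing, the force read 2 to 4 N with about 1 N of noise, so I judged the plate's depth from the depth images.

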